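Load the die carrier and hold it up level

TASK

Set the loose steel die disc into the empty pocket of the carrier on the worktop, flat face down and raised boss up, and let go of it. Then take the carrier by its blue bar, lift it at least 10 cm clear of the worktop with both discs in their pockets, without letting it tip on the way, and finish while still holding it there in the air, level and steady. Leave the other things on the worktop where they are.

Things in the scene. Friction and masses are not known exactly. Their poses are not given: they have to be found in the camera images.
- carrier: Loose two-pocket carrier, 0.25 kg: an aluminium plate 76 (x) x 220 (y) x 6 mm with rounded ends, a pocket near each end and a blue carrying bar above its middle, on two steel posts. One pocket holds a disc from the start, the other is empty. Origin: centre of its underside; z up, y along its length towards the empty pocket. It may lie at any yaw.
- empty_pocket (a point): Centre of the empty pocket's floor, on the plate's top face (6 mm above the carrier's underside), 72 mm from the carrier's middle in its +y. The pocket is round, 59 mm across, with two rounded steel rims 7 mm high, one on the outer and one on the inner side (each spans 40 deg either side of the carrier's y line); it is open on the carrier's +x and -x sides, so that fingers holding the disc across the carrier's x pass beside the rims.
- filled_pocket (a point): Centre of the other, equal pocket's floor, 72 mm from the carrier's middle in its -y; it holds disc_in_carrier.
- bar (a point): Centre of the blue carrying bar: 14 mm wide (carrier's x), 60 mm long (carrier's y), 18 mm high, flat-sided with rounded edges; 51 mm above the carrier's underside (its top at 60 mm), free below down to the plate except for the two 10 mm posts 20 mm either side of its middle. With both discs in place the carrier balances at the bar's middle, within about 10 mm.
- loose_disc: Loose grey steel die disc, 54 mm across, 19 mm high with its boss, about 0.24 kg: a flat round flange with a smaller raised boss on top. It starts on the worktop apart from the carrier, boss up. Take it from above across its 54 mm diameter, low down at the flange. Origin: centre of its flat underside; z up through the boss.
- disc_in_carrier: An equal disc that already sits, boss up, in the carrier's filled pocket; it stays there. Origin: centre of its underside; z up.
- press_lever_tip (a point): Tip of the red lever of the pellet press, a fixed green machine 0.37 m tall at the back of the worktop; the lever leans out towards the robot, about 0.2 m above the worktop, and is the nearest part of the press: keep the arm short of it when swinging across.
- mortar: Bystander: grey agate mortar, 68 mm across, 24 mm high, at the back of the worktop. Origin: centre of its underside.
- die_sleeve: Bystander: grey steel die sleeve, 56 mm across, 44 mm high, with a hole in the top. Origin: near the centre of its underside.
- die_plunger: Bystander: grey steel die plunger, 33 mm across the foot, 52 mm high. Origin: centre of its underside.
- liquid_cell: Bystander: demountable liquid cell, two plates with brass nuts, 60 x 38 x 30 mm. Origin: centre of its underside.
There are look-alikes about, which are no part of the job. What is shaped like the loose_disc but brown is not meant.

How it is judged:
On the way, in this order (a step that is already met when the one before it is completed fails the run):
1. the loose disc sits boss up in the empty pocket, let go of, with the carrier still on the worktop (horizontal distance between loose_disc and empty_pocket below 0.006 m and z of loose_disc in the frame of empty_pocket between -0.003 and 0.003 m and angle between loose_disc's own z axis and vertical below 0.12 rad and height (world z) of carrier below 0.01 m and contact force between loose_disc and the fingers below 0.1 N and linear speed of loose_disc below 0.02 m/s), for 0.2 s.
2. the carrier is lifted clear of the worktop with both discs aboard (horizontal distance between loose_disc and empty_pocket below 0.006 m and z of loose_disc in the frame of empty_pocket between -0.003 and 0.003 m and angle between each of loose_disc, disc_in_carrier's own z axis and vertical below 0.12 rad and horizontal distance between disc_in_carrier and filled_pocket below 0.006 m and z of disc_in_carrier in the frame of filled_pocket between -0.003 and 0.003 m and height (world z) of carrier above 0.05 m and contact force between carrier and the fingers above 1 N), for 0.1 s.
At the end, for the whole second after the job is handed in: Fingers hold the carrier 0.09 to 0.4 m above the worktop, within 5 degrees of level, below 20 mm/s and 0.1 rad/s; both discs boss up in their pockets (centre within 6 mm, underside within 3 mm of its floor), not touched by the fingers; no bystander touches the carrier (horizontal distance between loose_disc and empty_pocket below 0.006 m and z of loose_disc in the frame of empty_pocket between -0.003 and 0.003 m and angle between each of loose_disc, disc_in_carrier's own z axis and vertical below 0.12 rad and horizontal distance between disc_in_carrier and filled_pocket below 0.006 m and z of disc_in_carrier in the frame of filled_pocket between -0.003 and 0.003 m and height (world z) of carrier between 0.09 and 0.4 m and angle between carrier's own z axis and vertical below 0.087 rad and linear speed of carrier below 0.02 m/s and angular speed of carrier below 0.1 rad/s and contact force between carrier and the fingers above 2 N and contact force between each of loose_disc, disc_in_carrier and the fingers below 0.1 N and contact force between carrier and mortar below 0.1 N and contact force between carrier and die_sleeve below 0.1 N and contact force between carrier and die_plunger below 0.1 N and contact force between carrier and liquid_cell below 0.1 N); the arm keeps its last pose, push and grip.
It fails at once if the carrier tips more than 14 degrees (angle between carrier's own z axis and vertical above 0.25 rad).
It fails at once if the mortar is moved more than 20 mm or tipped (distance of mortar from where it was at the start of the episode above 0.02 m or angle between mortar's own z axis and vertical above 0.4 rad).
It fails at once if the die sleeve is moved more than 20 mm or tipped (distance of die_sleeve from where it was at the start of the episode above 0.02 m or angle between die_sleeve's own z axis and vertical above 0.4 rad).
It fails at once if the die plunger is moved more than 20 mm or tipped (distance of die_plunger from where it was at the start of the episode above 0.02 m or angle between die_plunger's own z axis and vertical above 0.4 rad).
It fails at once if the liquid cell is moved more than 20 mm or tipped (distance of liquid_cell from where it was at the start of the episode above 0.02 m or angle between liquid_cell's own z axis and vertical above 0.4 rad).
It also fails if it takes over 50 s, if anything falls off the work surface, if the arm or the gripper's body presses on something with over 40 N, if the wrist force passes 120 N, or if a joint passes its speed limit or range.

ROBOT

A 6-joint arm with a two-finger parallel gripper is mounted at the origin on a cart in front of the work surface, level with it; the furniture and walls round the work are solid. World frame = base frame: x ahead of the robot, y to its left, z up, the work surface at z = 0. Lengths are in m, angles in rad, forces in N, time in s.
With the tool pointing down it reaches from about 0.275 to 0.725 m from the base axis. Payload 15.9 kg.
Tool frame: the origin (TCP) lies on the front face of the gripper's body, between the roots of the fingers; the fingertips stand 73 mm ahead of it and the grasp point (between the pads) lies 54 mm ahead of it; x points along the fingers, y is the direction in which the jaws open and shut, and the axes are right-handed (so a half turn about x gives the same grasp; the last joint's range is limited). The gripper opens to 85 mm and grips with 20 to 120 N. Pads are 22 mm wide; open, the fingers measure 114 mm over their backs; the gripper's body (76 mm by 85 mm) begins 54 mm behind the grasp point. The pads swing forward as they close: fully open they stand 13 mm farther back than shut.
Start: joints at [1.139, 0.213, -0.034, 1.323, 0, 1.571], TCP at [0.209, 0.454, 0.304] pointing down, gripper open.
Joint ranges: [-2.98, 2.98], [-0.74, 1.72], [-1.14, 1.35], [-2.1, 2.04], [-1.57, 1.44], [-3.14, 3.14]. Speed limits (rad/s): [1.89, 1.89, 2.39, 2.57, 3.14, 3.14].

INTERFACE

Orientations are given as a unit quaternion [x, y, z, w].
In Python, from bench import ctrl, get_image, camera_model, regions_of, spot_point gives the robot as it stands.
- The arm moves only by the shell command python3 -m pendant 'ROWS'. ROWS is JSON, a list of rows, each a list of 7 numbers: the opening, from 0 (shut) to 1 (fully open), then the shift along the tool's x, y, z each as a share of 0.08 m, from -1 to 1, then the turn, a rotation vector about the tool's x, y, z each as a share of 60 degrees, from -1 to 1. A call has 1 to 20 rows; each row is the pose to reach, as a shift and turn from the pose measured when the call began, along the tool's axes at that moment; what a row does not reach only later rows make up. A row lasts 1/12 s, in which the tool goes at most 41.7 mm and 7.16 degrees, less where a joint would pass 70% of its speed; a pose out of reach is approached as far as the arm can. A call with a number of a shift or a turn outside -1 to 1 is refused whole. A call with a gripper value outside its range is refused whole. The fingers move at their own pace and stop on an object; the grip force is fixed at half the most. Time passes only in rows, so rows that repeat a pose let the fingers close. It gives the time, the measured TCP pose, the force and the opening at its end, in the units of the state.
- ctrl.state(): the state, without advancing time (a new reading comes with each control period).
- get_image(name): name is "scene" or "top" or "wrist"; returns (picture, depth): 480x640x3 uint8, red, green, blue; 480x640 float32, m along the optical axis (not along the pixel's ray), 0 where there is no reading.
- camera_model(name): a dict with "intrinsics" (3x3 intrinsics, pixels), "D" ([k1, k2, p1, p2, k3] as OpenCV has them; the pictures are not rectified), "rvec" (rotation vector, rad) and "tvec" (3), from world to camera coordinates, as OpenCV has them. Camera axes: x right, y down, z forward; pixel columns grow to the right and rows downward; lengths in m; the calibration is good to about 2 mm. A picture is of the moment at which its call begins: read the wrist's pose just before it. camera_model takes no time and is no camera call; for the wrist camera it gives the pose at the moment of the call.
- ctrl.finish_job(): hands the job in, once; it reports no verdict.
Trained networks look in the newest picture that a camera, given by its name, has taken for a name from the list of things; names that differ only in an ending like _2 or _b are one class to them, and where a whole thing is asked for, a point or a joint stands for the part that bears it (a point fixed in the world has none). Each returns a list of dicts, best first, with "score" (0 to 1); they miss things now and then, are a little off and sometimes report something else, mostly with a low value. They report only what shows in the picture. A call takes as long as a camera call. They do not tell look-alikes from the thing itself.
- regions_of(query, camera): "mask" (480x640 bool, what is visible of it) and "position" ([column, row] as shares, 0 to 1, of the picture: columns of its width, rows of its height, amid what is visible of it).
- spot_point(query, camera): "position" ([column, row] as shares, 0 to 1, of the picture: columns of its width, rows of its height: a listed point, or the origin of a listed thing).
The state is a dict: "clock": time; "joint_positions": joint angles; "joint_velocities": joint speeds; "tau": joint torques, N m; "tool_pos": TCP position; "orientation": TCP orientation; "contact_force": force on the tool from outside, world axes, zero at the start; "wrist_torque": the same for the moment, N m; "opening": finger opening in m.
Only numpy, scipy, OpenCV 4.12 (cv2) and the standard library are available. Lean on these libraries where they do the work, as an engineer would, in place of code of your own. Each camera call takes 0.05 s, during which the arm holds its last target. There are 200 camera calls.

## Working session

There is one attempt and no reset: what is moved stays moved. The work goes in short steps, Python scripts to look and compute and a shell command to move; the robot and the scene stay as the last step left them, time stands still between calls to the robot, and variables do not carry over. Pictures are saved under pics/ and viewed, on a budget of 10 in all, crops included, one or two more only if the job needs it, and the job is handed in when it is done.

```bash
mkdir -p pics
cat > h.py <<'E'
import numpy as np, cv2
from bench import ctrl, get_image, camera_model, regions_of, spot_point
from scipy.spatial.transform import Rotation as R
def cam(n):
    m=camera_model(n); return np.array(m["intrinsics"],float),np.array(m["D"],float),R.from_rotvec(np.ravel(m["rvec"])).as_matrix(),np.ravel(m["tvec"])
def ray(n,uv,c=None):
    K,D,Rm,t=c or cam(n); p=cv2.undistortPoints(np.array(uv,float).reshape(-1,1,2),K,D).reshape(-1,2)
    return -Rm.T@t, np.c_[p,np.ones(len(p))]@Rm   # rays with unit depth
def atz(n,uv,z,c=None):
    o,d=ray(n,uv,c); return o+d*((z-o[2])/d[:,2])[:,None]
def atd(n,uv,dep,c=None):
    o,d=ray(n,uv,c); return o+d*np.ravel(dep)[:,None]
def proj(n,P,c=None):
    K,D,Rm,t=c or cam(n); return cv2.projectPoints(np.array(P,float).reshape(-1,1,3),cv2.Rodrigues(Rm)[0],t,K,D)[0].reshape(-1,2)
def save(n,img): cv2.imwrite('pics/'+n+'.png',img[:,:,::-1])
def toolmove(target,Rt=None):
    s=ctrl.state(); Q=R.from_quat(s["orientation"]); d=Q.inv().apply(np.array(target)-s["tool_pos"])/0.08
    r=np.zeros(3) if Rt is None else (Q.inv()*Rt).as_rotvec()/np.radians(60)
    return d.round(4),r.round(4)
E
python3 - <<'E'
from h import *
s=ctrl.state(); print(s["clock"],s["tool_pos"],s["orientation"],s["opening"])
print(R.from_quat(s["orientation"]).as_matrix().round(3))
for n in ("top","scene"):
    im,d=get_image(n); save(n+'0',im); np.savez(n+'0.npz',im=im,d=d)
    for q in ("loose_disc","empty_pocket","filled_pocket","bar","press_lever_tip","mortar","die_sleeve","die_plunger","liquid_cell"):
        for r in spot_point(q,n)[:3]:
            uv=np.array(r["position"])*[640,480]; z={"empty_pocket":.006,"filled_pocket":.006,"bar":.051,"press_lever_tip":.2}.get(q,0)
            print(n,q,round(r["score"],2),uv.round(0),atz(n,uv,z)[0].round(3))
E
```

```text
0.0 [0.20914835 0.45387606 0.30342052] [ 0.15110249  0.69078269 -0.15187763  0.69059431] 0.08548133984811818
[[-0.     0.419  0.908]
 [-0.001  0.908 -0.419]
 [-1.    -0.001 -0.   ]]
top loose_disc 0.57 [327. 254.] [ 0.508 -0.126  0.   ]
top loose_disc 0.56 [318. 296.] [ 0.403 -0.099  0.   ]
top empty_pocket 0.57 [188. 235.] [0.564 0.224 0.006]
top filled_pocket 0.9 [203. 292.] [0.421 0.184 0.006]
top bar 0.81 [192. 265.] [0.484 0.203 0.051]
top die_sleeve 0.63 [267. 181.] [0.699 0.023 0.   ]
top die_plunger 0.66 [434. 199.] [ 0.642 -0.404  0.   ]
top liquid_cell 0.93 [217. 182.] [0.7  0.15 0.  ]
scene loose_disc 0.94 [255. 327.] [ 0.392 -0.103 -0.   ]
scene loose_disc 0.74 [300. 312.] [ 0.497 -0.128  0.   ]
scene empty_pocket 0.84 [241. 225.] [0.559 0.22  0.006]
scene empty_pocket 0.56 [201. 254.] [0.414 0.181 0.006]
scene filled_pocket 0.73 [203. 257.] [0.414 0.168 0.006]
scene bar 0.69 [221. 224.] [0.491 0.203 0.051]
scene press_lever_tip 0.95 [380. 263.] [ 0.585 -0.267  0.2  ]
scene mortar 0.62 [327. 243.] [0.701 0.024 0.   ]
scene die_sleeve 0.8 [434. 324.] [ 0.71  -0.339  0.   ]
scene die_plunger 0.82 [439. 356.] [ 0.65  -0.404  0.   ]
scene liquid_cell 0.86 [298. 221.] [0.699 0.148 0.   ]
```

View pics/top0.png

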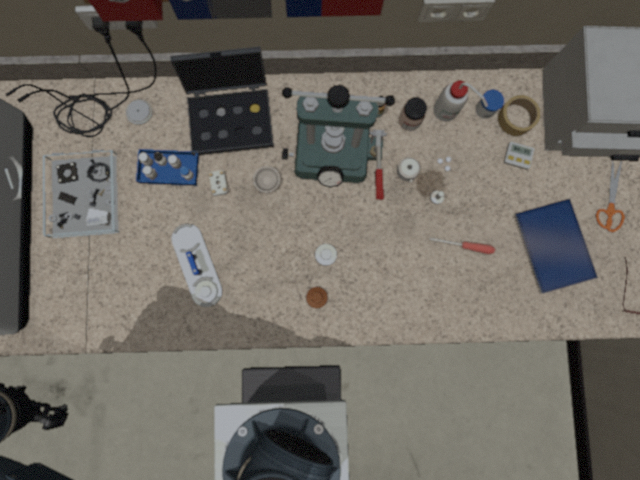

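View pics/scene0.png

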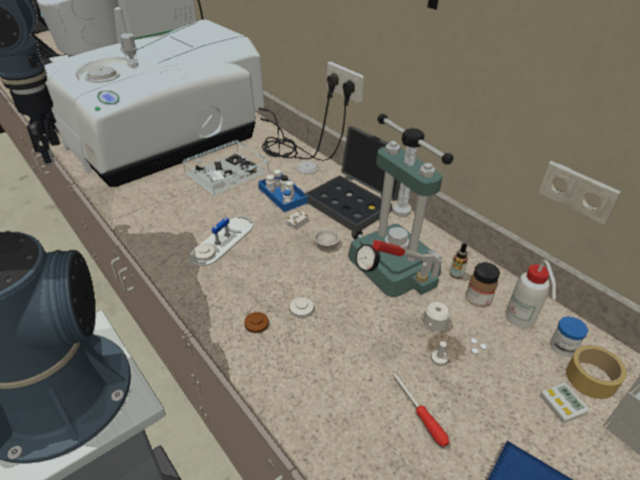

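Candidates for the loose disc:
- grey disc: top (326,255), scene (301,307)
- brown disc: top (317,297), scene (257,322); excluded by its colour
- disc already in the carrier: top (206,290), scene (205,250)

The task describes a grey disc away from the carrier, so I choose top (326,255). Next I'll check it in a crop and refine with depth.

Run:
```python
from h import *
z=np.load('top0.npz'); im,d=z['im'],z['d']
a=cv2.resize(im[215:325,270:380],(400,400),interpolation=cv2.INTER_CUBIC); b=cv2.resize(im[215:325,150:260],(400,400),interpolation=cv2.INTER_CUBIC)
save('crop0',np.hstack([a,b]))
c=cam('top'); g=np.stack(np.meshgrid(np.arange(640),np.arange(480)),-1).reshape(-1,2)
P=atd('top',g,d,c).reshape(480,640,3); ok=d>0
def blob(x,y,r,z0,z1):
    m=ok&(np.hypot(P[...,0]-x,P[...,1]-y)<r)&(P[...,2]>z0)&(P[...,2]<z1); q=P[m]; return len(q),q.mean(0).round(4),q.min(0).round(3),q.max(0).round(3),np.median(q[:,2]).round(4)
tab=ok&(np.hypot(P[...,0]-.45,P[...,1]-0)<.05); print('table z',np.median(P[tab][:,2]),P[tab][:,2].std())
print('disc',blob(.505,-.127,.05,.005,.04)); print('boss',blob(.505,-.127,.05,.014,.04))
print('carrier',blob(.487,.2,.13,.004,.08)); print('bar',blob(.487,.2,.06,.045,.08))
m=ok&(np.hypot(P[...,0]-.487,P[...,1]-.2)<.13)&(P[...,2]>.004)&(P[...,2]<.03);q=P[m][:,:2];print('rect',cv2.minAreaRect(q.astype(np.float32)))
m=ok&(np.hypot(P[...,0]-.487,P[...,1]-.2)<.06)&(P[...,2]>.05);q=P[m][:,:2];print('barrect',cv2.minAreaRect(q.astype(np.float32)))
hsv=cv2.cvtColor(im,cv2.COLOR_RGB2HSV);red=(hsv[...,1]>150)&((hsv[...,0]<8)|(hsv[...,0]>172))&ok&(np.abs(P[...,1]+.27)<.1)&(P[...,0]<.8)
print('red',P[red].min(0),P[red].max(0), red.sum())
press=ok&(P[...,2]>.06)&(np.abs(P[...,1]+.2)<.2)&(P[...,0]>.3); print('press min x',P[press].min(0),P[press][P[press][:,0].argmin()])
```

```text
table z -0.0007662447461265209 0.0028450227212332684
disc (382, array([ 0.5053, -0.1225,  0.0132]), array([ 0.465, -0.173,  0.005]), array([ 0.542, -0.085,  0.027]), np.float64(0.0125))
boss (146, array([ 0.5055, -0.1226,  0.0177]), array([ 0.481, -0.147,  0.014]), array([ 0.531, -0.1  ,  0.027]), np.float64(0.0171))
carrier (2167, array([0.4835, 0.1986, 0.0132]), array([0.358, 0.071, 0.004]), array([0.615, 0.327, 0.065]), np.float64(0.0079))
bar (164, array([0.4886, 0.1999, 0.0579]), array([0.46 , 0.185, 0.046]), array([0.518, 0.216, 0.065]), np.float64(0.0583))
rect ((0.4868796169757843, 0.19861829280853271), (0.24824315309524536, 0.25452494621276855), 54.9708251953125)
barrect ((0.4893767833709717, 0.20143084228038788), (0.05988775193691254, 0.015230144374072552), 19.320655822753906)
red [ 0.60395412 -0.24668479  0.17150766] [ 0.73418533 -0.17011357  0.76694333] 255
press min x [ 0.60104653 -0.39988565  0.06000782] [ 0.60104653 -0.23960654  0.20781304]
```

View pics/crop0.png

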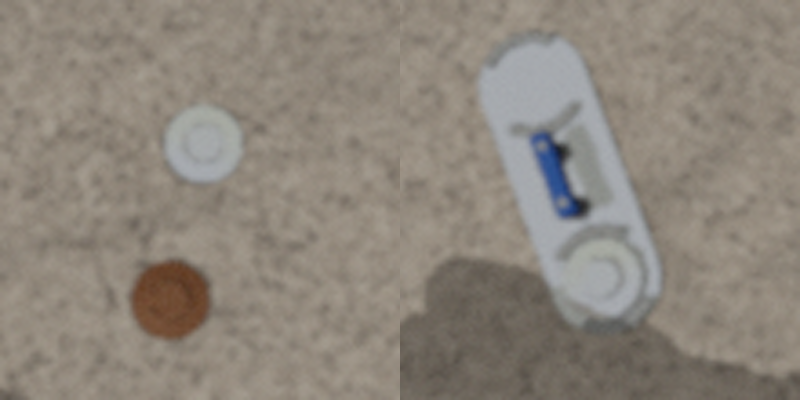

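```bash
for i in 1 2 3; do python3 -m pendant '[[1,0,-0.3,0.4,0,0,0],[1,0,-0.6,0.8,0,0,0],[1,0,-0.787,1,0,0,0],[1,0,-0.787,1,0,0,0]]'; done; python3 -c "
from h import *
print(ctrl.state()['joint_positions'])"
```

```text
clock: 1.33
tool_pos: [0.2566, 0.3604, 0.3042]
orientation: [0.152, 0.69, -0.153, 0.691]
contact_force: [-1.2, 0.8, 0.9]
opening: 0.0855
clock: 1.67
tool_pos: [0.3037, 0.2671, 0.3046]
orientation: [0.153, 0.69, -0.154, 0.691]
contact_force: [0.2, 0.8, 0.7]
opening: 0.0853
clock: 2.0
tool_pos: [0.3506, 0.1742, 0.3048]
orientation: [0.154, 0.689, -0.155, 0.691]
contact_force: [-1.2, -0.1, 0.1]
opening: 0.0855
[ 0.46225925 -0.01084012 -0.28341823  1.29725966 -0.00196832  0.90250658]
```

The crop shows a grey disc, boss up, at (204,143), and the brown one at (171,300). In the right half, the carrier's empty pocket is at the far end, around (530,90), and its filled pocket is at (600,275). I'll continue to above the grey disc.

```bash
for i in 1 2; do python3 -m pendant '[[1,0,-0.3,0.4,0,0,0],[1,0,-0.6,0.8,0,0,0],[1,0,-0.787,1,0,0,0],[1,0,-0.787,1,0,0,0]]'; done;  python3 -m pendant '[[1,0.4,-0.3,0.4,0,0,0],[1,0.8,-0.6,0.8,0,0,0],[1,1,-0.787,1,0,0,0],[1,1,-0.787,1,0,0,0],[1,1,-0.787,1,0,0,0]]'
python3 - <<'E'
from h import *
c=cam('wrist'); s=ctrl.state(); im,d=get_image('wrist'); save('w1',im)
for r in spot_point('loose_disc','wrist'):
    uv=np.array(r["position"])*[640,480]; print(r['score'],uv,atz('wrist',uv,0,c))
for r in regions_of('loose_disc','wrist'):
    m=r['mask']&(d>0); v,u=np.nonzero(m); P=atd('wrist',np.c_[u,v],d[m],c); hi=P[P[:,2]>.004]
    print(r['score'],len(hi),'mean',hi.mean(0),'z pct',np.percentile(hi[:,2],[5,25,50,75,95]), cv2.minEnclosingCircle(hi[:,:2].astype(np.float32)), im[m].mean(0))
print('cam',-c[2].T@c[3], s['joint_positions'], s['tool_pos'])
E
```

```text
clock: 2.33
tool_pos: [0.3975, 0.0813, 0.3049]
orientation: [0.155, 0.689, -0.156, 0.691]
contact_force: [-0.3, -0.2, 0.2]
opening: 0.0853
clock: 2.67
tool_pos: [0.4443, -0.0115, 0.3049]
orientation: [0.156, 0.689, -0.157, 0.691]
contact_force: [0.1, 1.0, -0.6]
opening: 0.0859
clock: 3.08
tool_pos: [0.4894, -0.1026, 0.2233]
orientation: [0.156, 0.69, -0.157, 0.689]
contact_force: [0.1, -0.4, -0.1]
opening: 0.0854
0.85 [306.816 247.584] [[ 0.50652418 -0.12014733  0.        ]]
0.71 [276.608 119.52 ] [[ 0.40293481 -0.0957587   0.        ]]
0.77 3306 mean [ 0.50588315 -0.11957733  0.01390107] z pct [0.01085484 0.01204749 0.01277891 0.0166327  0.01933353] ((0.5080803036689758, -0.12064801156520844), 0.027285760268568993) [230.32845004 228.68444184 215.55903897]
0.56 4179 mean [ 0.40167094 -0.09466306  0.01423936] z pct [0.01129533 0.01220707 0.01297197 0.01770531 0.01948805] ((0.4018322825431824, -0.09530805051326752), 0.02742832712829113) [151.16499283  88.43208991  39.13892874]
cam [ 0.42410621 -0.07150665  0.29319472] [-0.20593633  0.24328132 -0.20137887  1.12707605 -0.0013866   0.24071113] [ 0.48942242 -0.10258349  0.22328271]
```

View pics/w1.png

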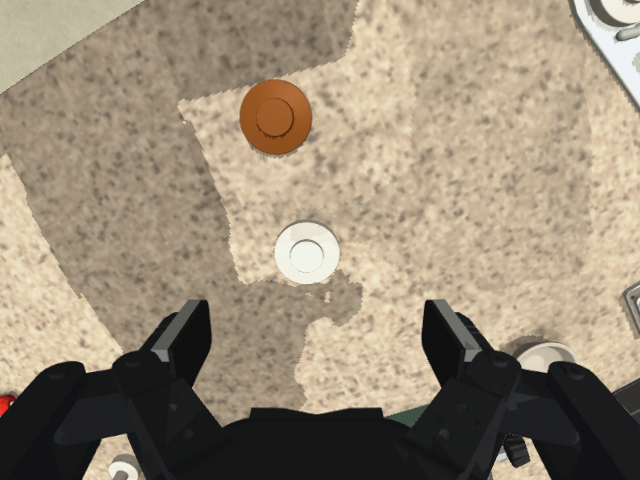

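The wrist picture shows the grey disc boss up at (307,252) and the brown one at (276,117). The disc centre is at about (0.507,-0.120), with the flange top at about 12 mm. I'll go down in two steps and grip.

```bash
python3 -m pendant '[[1,0.3,-0.1,0.296,0,0,0],[1,0.7,-0.1,0.296,0,0,0],[1,0.95,-0.103,0.296,0,0,0],[1,0.95,-0.103,0.296,0,0,0],[1,0.95,-0.103,0.296,0,0,0]]'
python3 - <<'E'
from h import *
print(toolmove([.5072,-.1202,.0735],R.from_matrix(np.array([[0,.423,.906],[0,.906,-.423],[-1,0,0]]))))
c=cam('wrist'); im,d=get_image('wrist')
for r in regions_of('loose_disc','wrist'):
    m=r['mask']&(d>0); v,u=np.nonzero(m); P=atd('wrist',np.c_[u,v],d[m],c); hi=P[P[:,2]>.004]
    print(r['score'],len(hi),'mean',hi.mean(0),cv2.minEnclosingCircle(hi[:,:2].astype(np.float32)), im[m].mean(0))
E
```

```text
clock: 3.65
tool_pos: [0.5078, -0.1179, 0.1511]
orientation: [0.155, 0.689, -0.156, 0.691]
contact_force: [-0.5, 0.3, 1.0]
opening: 0.0856
(array([ 0.9701, -0.0288,  0.0027]), array([-0.0058,  0.0031,  0.0003]))
0.67 5924 mean [ 0.50570313 -0.11971985  0.01396305] ((0.508037269115448, -0.12057408690452576), 0.027360109612345695) [224.85365451 219.61442006 203.06979046]
0.61 8403 mean [ 0.4022451  -0.09475075  0.01414285] ((0.4020598530769348, -0.09521524608135223), 0.027154557406902313) [114.95752485  66.91445812  29.6900142 ]
```

```bash
python3 -m pendant '[[1,0.4,-0.029,0,0,0,0],[1,0.8,-0.029,0,0,0,0],[1,0.97,-0.029,0,0,0,0],[1,0.97,-0.029,0,0,0,0],[0.3,0.97,-0.029,0,0,0,0],[0.3,0.97,-0.029,0,0,0,0],[0.3,0.97,-0.029,0,0,0,0],[0.3,0.97,-0.029,0,0,0,0],[0.3,0.97,-0.029,0,0,0,0],[0.3,0.97,-0.029,0,0,0,0],[0.3,0.97,-0.029,0,0,0,0],[0.3,0.97,-0.029,0,0,0,0]]'
python3 -m pendant '[[0.3,0,0,0,0,0,0],[0.3,-0.1,0,0,0,0,0],[0.3,-0.3,0,0,0,0,0],[0.3,-0.5,0,0,0,0,0],[0.3,-0.5,0,0,0,0,0]]'
python3 - <<'E'
from h import *
c=cam('wrist'); im,d=get_image('wrist'); save('w2',im)
print(ctrl.state()['tool_pos'])
for r in regions_of('loose_disc','wrist'):
    m=r['mask']&(d>0); v,u=np.nonzero(m); P=atd('wrist',np.c_[u,v],d[m],c)
    print(r['score'],len(P),'med',np.median(P,0),np.percentile(P[:,2],[5,50,95]), cv2.minEnclosingCircle(P[:,:2].astype(np.float32)),im[m].mean(0))
E
```

```text
clock: 4.75
tool_pos: [0.5094, -0.121, 0.0772]
orientation: [0.155, 0.686, -0.156, 0.693]
contact_force: [-4.8, 1.5, 17.9]
opening: 0.0521
clock: 5.17
tool_pos: [0.5107, -0.1213, 0.1209]
orientation: [0.155, 0.685, -0.156, 0.695]
contact_force: [0.6, -0.2, -1.2]
opening: 0.0515
[ 0.51027819 -0.12115737  0.11927853]
0.92 12466 med [ 0.50475501 -0.11864671  0.05618235] [0.05180632 0.05618235 0.0627447 ] ((0.5273212194442749, -0.13011980056762695), 0.04740399867296219) [203.74049414 197.43775068 183.0383443 ]
0.71 10753 med [ 0.40502577 -0.09650495  0.01303146] [0.01113053 0.01303146 0.01949652] ((0.39977937936782837, -0.09605114907026291), 0.029750002548098564) [110.52515577  64.77894541  29.44527109]
```

View pics/w2.png

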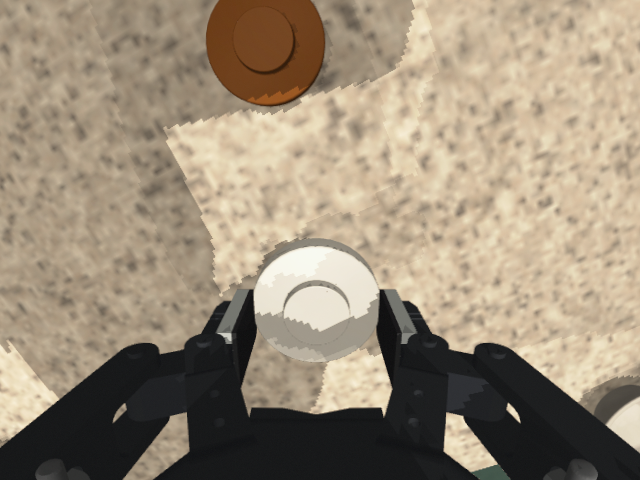

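The disc is gripped across the flange at about (317,302). The fingertips reached the table about 77 mm ahead of the TCP, with an 18 N touch. Now I'll carry it over to the carrier.

```bash
python3 -m pendant '[[0.3,-0.4,0,0,0,0,0],[0.3,-0.8,0,0,0,0,0],[0.3,-1,0.3,-0.1,0,0,0],[0.3,-1,0.6,-0.2,0,0,0],[0.3,-1,0.9,-0.31,0,0,0],[0.3,-1,1,-0.31,0,0,0]]'
python3 -m pendant '[[0.3,-0.2,0.4,-0.1,0,0,0],[0.3,-0.3,0.8,-0.2,0,0,0],[0.3,-0.5,1,-0.31,0,0,0],[0.3,-0.5,1,-0.31,0,0,0]]'
python3 -m pendant '[[0.3,0,0.4,-0.1,0,0,0],[0.3,0,0.8,-0.2,0,0,0],[0.3,0,1,-0.31,0,0,0],[0.3,0,1,-0.31,0,0,0]]'
python3 - <<'E'
from h import *
a=np.radians(107); Rt=R.from_matrix(np.c_[[0,0,-1],[np.cos(a),np.sin(a),0],[np.sin(a),-np.cos(a),0]])
print(toolmove([.545,.218,.22],Rt), ctrl.state()['opening'],ctrl.state()['joint_positions'])
E
```

```text
clock: 5.77
tool_pos: [0.5203, -0.0352, 0.1974]
orientation: [0.155, 0.686, -0.155, 0.694]
contact_force: [-0.4, -0.4, -2.0]
opening: 0.0513
clock: 6.1
tool_pos: [0.5324, 0.0508, 0.2389]
orientation: [0.154, 0.686, -0.153, 0.694]
contact_force: [0.6, 0.0, -1.5]
opening: 0.0513
clock: 6.43
tool_pos: [0.5437, 0.1363, 0.2375]
orientation: [0.153, 0.687, -0.153, 0.694]
contact_force: [-0.4, -0.5, -2.4]
opening: 0.0511
(array([ 0.2177,  0.9323, -0.4188]), array([-6.994e-01,  1.040e-02,  6.000e-04])) 0.05113996614657979 [ 0.24726718  0.34914772 -0.02000543  1.19176381 -0.00393603  0.68297695]
```

```bash
python3 -m pendant '[[0.3,0.05,0.3,-0.1,-0.1,0.01,0],[0.3,0.1,0.6,-0.2,-0.2,0.01,0],[0.3,0.15,0.93,-0.4,-0.3,0.01,0],[0.3,0.2,0.93,-0.42,-0.4,0.01,0],[0.3,0.218,0.93,-0.42,-0.5,0.01,0],[0.3,0.218,0.93,-0.42,-0.6,0.01,0],[0.3,0.218,0.93,-0.42,-0.7,0.01,0],[0.3,0.218,0.93,-0.42,-0.7,0.01,0],[0.3,0.218,0.93,-0.42,-0.7,0.01,0]]'
cat > look.py <<'E'
from h import *
import sys
from scipy.optimize import least_squares
c=cam('wrist'); s=ctrl.state(); im,d=get_image('wrist'); save(sys.argv[1],im); print(s['tool_pos'],s['orientation'],s['opening'])
g=np.stack(np.meshgrid(np.arange(640),np.arange(480)),-1).reshape(-1,2)
P=atd('wrist',g,d,c).reshape(480,640,3); np.savez('w.npz',im=im,d=d,P=P)
for q in ('loose_disc','empty_pocket','filled_pocket','bar'):
    for r in spot_point(q,'wrist'):
        uv=np.array(r["position"])*[640,480]; z={"loose_disc":s['tool_pos'][2]-.076,"empty_pocket":.006,"filled_pocket":.006,"bar":.051}[q]; print(q,round(r['score'],2),uv.round(1),atz('wrist',uv,z,c)[0].round(4))
for r in regions_of('loose_disc','wrist'):
    m=r['mask']&(d>0); q=P[m]; print('disc mask',round(r['score'],2),len(q),np.median(q,0).round(4),np.percentile(q[:,2],[5,50,95]).round(4))
hsv=cv2.cvtColor(im,cv2.COLOR_RGB2HSV); m=(hsv[...,0]>100)&(hsv[...,0]<130)&(hsv[...,1]>120)&(d>0)&(P[...,2]>.052)&(P[...,2]<.07)
q=P[m]; print('bar',len(q),q.mean(0),cv2.minAreaRect(q[:,:2].astype(np.float32)))
E
python3 look.py w3
```

```text
clock: 7.18
tool_pos: [0.5448, 0.2171, 0.2192]
orientation: [-0.104, 0.7, 0.103, 0.699]
contact_force: [0.7, 0.6, -2.2]
opening: 0.0517
[0.54483279 0.21712283 0.21924867] [-0.10382074  0.69978417  0.10302051  0.6992211 ] 0.05165573345066522
loose_disc 0.8 [316.8 294.4] [0.5414 0.2159 0.1432]
empty_pocket 0.56 [325.4 246.4] [0.5603 0.2291 0.006 ]
bar 0.6 [321.5 157.5] [0.4902 0.2035 0.051 ]
disc mask 0.91 12355 [0.5376 0.2143 0.1546] [0.1513 0.1546 0.1612]
bar 1803 [0.49026627 0.20235835 0.05947637] ((0.49143436551094055, 0.20281800627708435), (0.05949939787387848, 0.013345434330403805), 20.782028198242188)
```

View pics/w3.png

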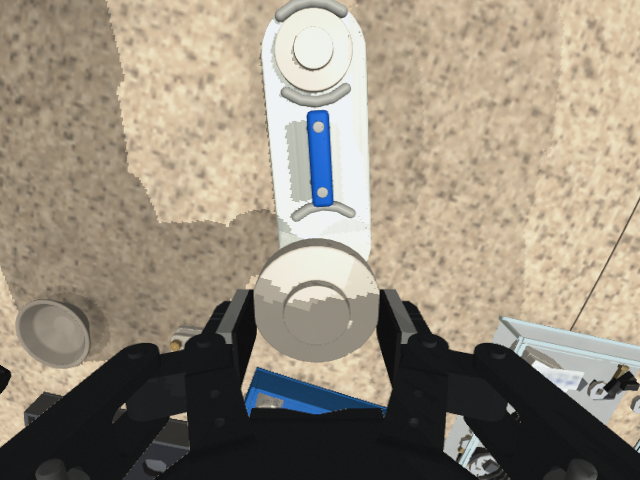

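The wrist picture shows:
- the held disc at (317,300), boss near (317,312)
- the bar's rivets at (318,127) and (322,192)
- the filled disc's boss at (313,47)
- the empty pocket's inner rim near (323,212), with the rest hidden under the held disc

Next I'll fit the carrier pose and the held disc's pose.

```bash
cat > fit.py <<'E'
from h import *
from scipy.optimize import least_squares
z=np.load('w.npz'); im,d,P=z['im'],z['d'],z['P']; c=cam('wrist'); s=ctrl.state()
def circ(q,r):  # robust circle of known radius to hull points
    h=cv2.convexHull(q.astype(np.float32)).reshape(-1,2); f=least_squares(lambda p:np.hypot(*(h-p).T)-r,q.mean(0),loss='soft_l1',f_scale=.0005); return f.x,np.abs(f.fun).mean()
riv=atz('wrist',[[318,127],[322,192]],.060,c)[:,:2]; boss=atz('wrist',[[313.5,47.5]],.025,c)[0,:2]
# plate: fit outline of plate pixels (bright, low z) as 76x220 stadium-like: use long edges via PCA of plate points
m=(d>0)&(P[...,2]>.003)&(P[...,2]<.011)&(np.hypot(P[...,0]-.49,P[...,1]-.203)<.1)&(im.min(-1)>150); print('plate n',m.sum())
hsv=cv2.cvtColor(im,cv2.COLOR_RGB2HSV); mb=(hsv[...,0]>100)&(hsv[...,0]<130)&(hsv[...,1]>120)&(d>0)&(P[...,2]>.055)&(P[...,2]<.065)
q=P[mb][:,:2]; mu=q.mean(0); v=np.linalg.svd(q-mu,full_matrices=0)[2][0]; print('bar centre',(q.mean(0)),'minmax',cv2.minAreaRect(q.astype(np.float32)),'pca yaw',np.degrees(np.arctan(v[1]/v[0])))
# filled disc flange (z about .018) and boss (.025)
near=np.hypot(P[...,0]-boss[0],P[...,1]-boss[1])<.032
qf=P[(d>0)&near&(P[...,2]>.0155)&(P[...,2]<.03)][:,:2]; print('filled disc',circ(qf,.027),'boss px',boss)
print('rivets',riv,'mid',riv.mean(0),'yaw',np.degrees(np.arctan2(*(riv[1]-riv[0])[::-1])))
f=circ(qf,.027)[0]; b=cv2.minAreaRect(q.astype(np.float32))[0]; dd=np.array(b)-f; print('disc->bar',np.hypot(*dd),np.degrees(np.arctan2(dd[1],dd[0])))
# held disc
h=s['tool_pos']; zt=h[2]-.0646
mh=(d>0)&(np.hypot(P[...,0]-h[0],P[...,1]-h[1])<.05)&(np.abs(P[...,2]-zt)<.0035)&(im.min(-1)>90)
qh=P[mh]; A=np.c_[qh[:,:2]-h[:2],np.ones(len(qh))]; co=np.linalg.lstsq(A,qh[:,2],rcond=None)[0]; print('held flange plane tilt',co,len(qh)); print('held circ',circ(qh[:,:2],.027),'tool',h)
E
python3 fit.py
```

```text
plate n 13834
bar centre [0.49026627 0.20235835] minmax ((0.49143436551094055, 0.20281800627708435), (0.05949939787387848, 0.013345434330403805), 20.782028198242188) pca yaw 20.611314071084518
filled disc (array([0.4239792 , 0.17745973]), np.float64(0.00013013584999449376)) boss px [0.42414624 0.17841019]
rivets [[0.47304564 0.19642447]
 [0.51041931 0.21057661]] mid [0.49173247 0.20350054] yaw 20.73997138479996
disc->bar 0.07206414903014106 20.602635925527526
held flange plane tilt [-0.01159518 -0.00459991  0.15432015] 8625
held circ (array([0.54232316, 0.21606754]), np.float64(0.001047450515830215)) tool [0.54484579 0.21775752 0.21994286]
```

The carrier fit is consistent. Yaw is 20.65° three ways, the disc-to-bar distance is 72.06 mm, the pocket is at (0.5589,0.2282), and the held disc sits about 3 mm in -z of the TCP. I'll line up and come down above the pocket.

```bash
cat > tm.py <<'E'
from h import *
import sys
x,y,z,yaw=map(float,sys.argv[1:5]); a=np.radians(yaw)
print(*toolmove([x,y,z],R.from_matrix(np.c_[[0,0,-1],[np.cos(a),np.sin(a),0],[np.sin(a),-np.cos(a),0]])))
E
python3 tm.py .5617 .2293 .145 110.65
```

```text
[0.9367 0.0773 0.2435] [-0.0615  0.      0.0007]
```

```bash
python3 -m pendant '[[0.3,0,0.077,0.244,-0.0615,0,0],[0.3,0.3,0.077,0.244,-0.0615,0,0],[0.3,0.6,0.077,0.244,-0.0615,0,0],[0.3,0.9,0.077,0.244,-0.0615,0,0],[0.3,0.937,0.077,0.244,-0.0615,0,0],[0.3,0.937,0.077,0.244,-0.0615,0,0]]'
python3 look.py w4 | grep -v disc; sed -i 's/\[\[318,127\],\[322,192\]\]/[[318,127],[322,192]]/' fit.py; python3 fit.py | grep -E 'bar centre|filled|held'; python3 tm.py .5617 .2293 .1 110.65
```

```text
clock: 7.98
tool_pos: [0.561, 0.229, 0.144]
orientation: [-0.127, 0.697, 0.126, 0.695]
contact_force: [-0.4, 0.3, -0.5]
opening: 0.0514
[0.56098561 0.22896601 0.14401114] [-0.12700824  0.69656401  0.12609486  0.69481477] 0.051351806452863476
empty_pocket 0.69 [317.5 255.1] [0.5603 0.229  0.006 ]
bar 0.83 [317.4 124.6] [0.4903 0.2023 0.051 ]
bar 4286 [0.49031879 0.20234824 0.05944648] ((0.4915482699871063, 0.20286677777767181), (0.05912105739116669, 0.013637767173349857), 20.859148025512695)
bar centre [0.49031879 0.20234824] minmax ((0.4915482699871063, 0.20286677777767181), (0.05912105739116669, 0.013637767173349857), 20.859148025512695) pca yaw 20.59434068745382
filled disc (array([0.42397871, 0.17754464]), np.float64(0.0008972718425281988)) boss px [0.45856515 0.18842872]
held flange plane tilt [0.0045467  0.00132599 0.08014623] 8663
held circ (array([0.55795969, 0.22715058]), np.float64(0.0011681452139688266)) tool [0.5623595  0.22949797 0.14632021]
[ 0.579   0.001  -0.0098] [-0.0002  0.002   0.0007]
```

View pics/w4.png

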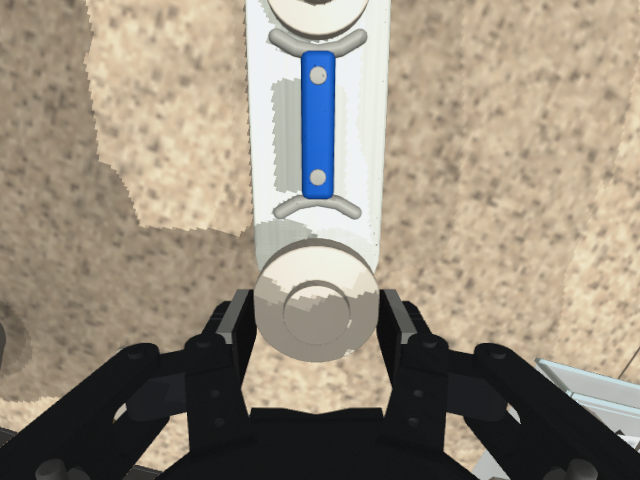

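The picture shows the bar's axis at column 318, in line with the held disc (317,303; boss 317,313). I'll check the held disc's along-carrier offset from these pixels.

Run:
```python
from h import *
c=cam('wrist'); z=np.load('w.npz'); h=np.array(ctrl.state()['tool_pos']); print(h, ctrl.state()['clock'])
u=np.array([.9357,.3527])
b=np.array([.49155,.20287])
print('held z samples', z['P'][330,317],z['P'][270,300])
for n,uv,zz in (('boss',[317,313],z['P'][330,317,2]),('flange',[317,303.5],z['P'][270,300,2])):
    p=atz('wrist',[uv],zz,c)[0,:2]; print(n,p,'along from tool',(p-h[:2])@u,'along from bar',(p-b)@u,'cross',np.cross(u,p-b))
im=z['im'][235:370,245:390]; g=cv2.cvtColor(im,cv2.COLOR_RGB2GRAY)
print(proj('wrist',[[*(b+.072*u),.006],[*(b+.072*u),.025]],c))
```

```text
[0.5623595  0.22949797 0.14632021] 8.2833
held z samples [0.56489801 0.23032187 0.0845818 ] [0.54470037 0.21550928 0.07996973]
boss [0.5605305  0.22872104] along from tool -0.0019854150826534222 along from bar 0.07366271713831983 cross -0.00014060786489969446
flange [0.55873864 0.22805066] along from tool -0.0038984995016869916 along from bar 0.07174963271928626 cross -0.00013589158081129746
[[317.02083983 248.14189874]
 [317.0794446  258.79575797]]<stdin>:7: DeprecationWarning: Arrays of 2-dimensional vectors are deprecated. Use arrays of 3-dimensional vectors instead. (deprecated in NumPy 2.0)
```

```bash
python3 -m pendant '[[0.3,0.2,0,-0.006,0,0.002,0],[0.3,0.4,0,-0.006,0,0.002,0],[0.3,0.55,0,-0.006,0,0.002,0],[0.3,0.64,0,-0.006,0,0.002,0],[0.3,0.7,0,-0.006,0,0.002,0],[0.3,0.735,0,-0.006,0,0.002,0],[0.3,0.735,0,-0.006,0,0.002,0],[0.3,0.735,0,-0.006,0,0.002,0]]'; python3 tm.py .5617 .2291 .083 110.65; python3 look.py w5 | grep -v bar
```

```text
clock: 8.95
tool_pos: [0.5624, 0.2295, 0.0881]
orientation: [-0.127, 0.695, 0.126, 0.696]
contact_force: [0.4, -0.8, -1.8]
opening: 0.0518
[ 0.0642 -0.0013 -0.0093] [-0.0002  0.0007  0.0007]
[0.56235352 0.22945855 0.08814032] [-0.12686151  0.695353    0.12647429  0.69598464] 0.051829020320844126
loose_disc 0.81 [316.9 297.5] [0.5605 0.2286 0.0121]
disc mask 0.89 12456 [0.5553 0.2263 0.0235] [0.0196 0.0235 0.03  ]
```

View pics/w5.png

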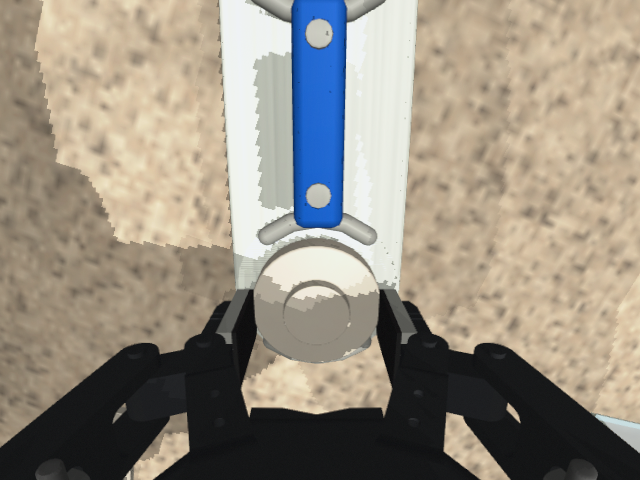

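The disc lies over the pocket between the rims, with the inner rim just above (317,236) and the outer rim's ends at (272,350) and (362,350). Now the last 5 mm.

```bash
python3 -m pendant '[[0.3,0.03,0,-0.006,0,0,0],[0.3,0.05,0,-0.006,0,0,0],[0.3,0.065,0,-0.006,0,0,0],[0.3,0.065,0,-0.006,0,0,0],[0.3,0.065,0,-0.006,0,0,0]]'
python3 - <<'E'
from h import *
im,d=get_image('wrist');c=cam('wrist'); P=atd('wrist',[[300,270],[340,265],[317,330]],[d[270,300],d[265,340],d[330,317]],c); print(P.round(4), ctrl.state()['tool_pos'],ctrl.state()['contact_force'])
E
```

```text
clock: 9.67
tool_pos: [0.5616, 0.2292, 0.0834]
orientation: [-0.127, 0.695, 0.127, 0.696]
contact_force: [-5.8, -3.2, 13.1]
opening: 0.0512
[[0.5457 0.2159 0.0188]
 [0.5378 0.2297 0.0199]
 [0.5646 0.2302 0.026 ]] [0.56163099 0.22920112 0.08335248] [-5.77309481 -3.03452562 13.47476323]
```

```bash
python3 -m pendant '[[0.7,0.06,0,-0.006,0,0,0],[0.75,0.04,0,-0.006,0,0,0],[0.8,0.02,0,-0.006,0,0,0],[0.8,0.02,0,-0.006,0,0,0],[0.8,0.0,0,-0.006,0,0,0],[0.8,-0.1,0,-0.006,0,0,0]]'
python3 -m pendant '[[0.8,-0.2,0,0,0,0,0],[0.8,-0.5,0,0,0,0,0],[0.8,-0.9,0,0,0,0,0],[0.8,-0.9,0,0,0,0,0]]'
python3 -m pendant '[[0.8,-0.3,0,-0.4,0,0,0],[0.8,-0.4,0,-0.8,0,0,0],[0.8,-0.4,0,-0.9,0,0,0],[0.8,-0.4,0,-0.9,0,0,0],[0.8,-0.4,0,-0.9,0,0,0]]'
python3 look.py w6
python3 - <<'E'
from h import *
exec(open('fit.py').read().split("riv=")[0].split("c=cam")[0])
P0=P
def circ(q,r):
    h=cv2.convexHull(q.astype(np.float32)).reshape(-1,2); f=least_squares(lambda p:np.hypot(*(h-p).T)-r,q.mean(0),loss='soft_l1',f_scale=.0005); return f.x,np.abs(f.fun).mean()
for n,x,y in (('empty',.5589,.2282),('filled',.424,.1775)):
    m=(d>0)&(np.hypot(P[...,0]-x,P[...,1]-y)<.034)&(P[...,2]>.0155)&(P[...,2]<.03); q=P[m]; 
    if len(q)>100:
        fl=q[q[:,2]<.0215]; print(n,len(q),circ(q[:,:2],.027),np.linalg.lstsq(np.c_[fl[:,:2]-[x,y],np.ones(len(fl))],fl[:,2],rcond=None)[0])
E
```

```text
clock: 10.22
tool_pos: [0.5606, 0.2288, 0.0906]
orientation: [-0.127, 0.696, 0.126, 0.695]
contact_force: [-0.5, 0.8, -0.7]
opening: 0.0687
clock: 10.55
tool_pos: [0.5628, 0.2297, 0.169]
orientation: [-0.126, 0.693, 0.127, 0.698]
contact_force: [1.4, 1.0, 1.4]
opening: 0.0683
clock: 10.97
tool_pos: [0.4955, 0.2044, 0.2012]
orientation: [-0.126, 0.693, 0.127, 0.698]
contact_force: [-0.3, 0.1, 0.4]
opening: 0.068
[0.49545954 0.20440498 0.20117751] [-0.1263487   0.69289704  0.12703549  0.69842085] 0.06802712956367576
empty_pocket 0.21 [318.3 240.5] [0.5039 0.2088 0.006 ]
bar 0.95 [319.8 239.3] [0.4897 0.2042 0.051 ]
disc mask 0.88 3465 [0.5553 0.227  0.0188] [0.0128 0.0188 0.0254]
disc mask 0.29 5170 [0.4232 0.1775 0.0189] [0.0171 0.0189 0.0254]
bar 1773 [0.48860334 0.20174837 0.05939156] ((0.4905378520488739, 0.20242993533611298), (0.05866362527012825, 0.013295810669660568), 20.505558013916016)
empty 3227 (array([0.55936525, 0.22803896]), np.float64(0.00030054530184607135)) [-0.00189671 -0.00014857  0.01848878]
filled 5185 (array([0.42384578, 0.17755512]), np.float64(0.00028079665054522027)) [-0.00170424 -0.00081378  0.01846998]
```

View pics/w6.png

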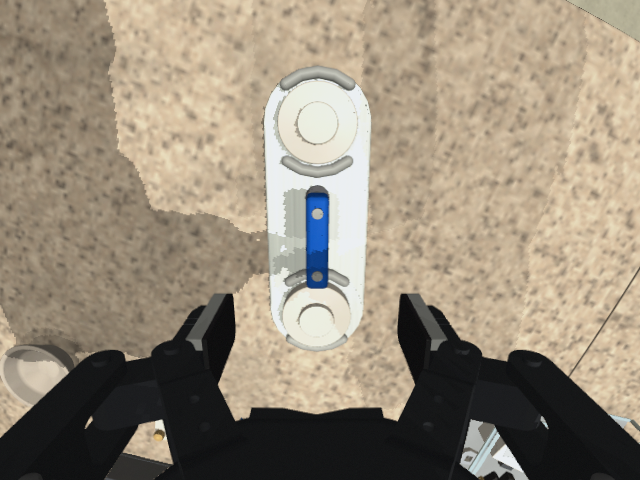

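Both discs sit flat: the flange tops are at 18.5 mm for each, the slopes are below 0.2°, and the centres are 144.6 mm apart. In the picture the placed disc is at (316,320), the filled one at (318,122) and the bar at (317,240). Next I'll go to the bar.

```bash
python3 tm.py .4916 .2028 .125 110.5
```

```text
[ 9.378e-01 -9.000e-04 -5.890e-02] [0.0023 0.0057 0.0005]
```

```bash
python3 -m pendant '[[0.8,0.1,0,-0.06,0,0.006,0],[0.8,0.4,0,-0.06,0,0.006,0],[0.8,0.7,0,-0.06,0,0.006,0],[0.8,0.938,0,-0.06,0,0.006,0],[0.8,0.938,0,-0.06,0,0.006,0],[0.8,0.938,0,-0.06,0,0.006,0]]'; python3 tm.py .4916 .2028 .11 110.5
```

```text
clock: 11.77
tool_pos: [0.4908, 0.2025, 0.1242]
orientation: [-0.127, 0.697, 0.126, 0.695]
contact_force: [-0.2, -0.4, 0.4]
opening: 0.0682
[ 0.1779 -0.0007  0.0114] [ 0.0023 -0.0027  0.0005]
```

```bash
python3 -m pendant '[[0.8,0.1,0,0.01,0,-0.003,0],[0.8,0.178,0,0.01,0,-0.003,0],[0.8,0.178,0,0.01,0,-0.003,0],[0,0.178,0,0.01,0,-0.003,0],[0,0.178,0,0.01,0,-0.003,0],[0,0.178,0,0.01,0,-0.003,0],[0,0.178,0,0.01,0,-0.003,0],[0,0.178,0,0.01,0,-0.003,0],[0,0.178,0,0.01,0,-0.003,0],[0,0.178,0,0.01,0,-0.003,0],[0,0.178,0,0.01,0,-0.003,0],[0,0.178,0,0.01,0,-0.003,0],[0,0.178,0,0.01,0,-0.003,0],[0,0.178,0,0.01,0,-0.003,0],[0,0.178,0,0.01,0,-0.003,0]]'
python3 - <<'E'
from h import *
c=cam('wrist'); im,d=get_image('wrist'); save('w7',im); s=ctrl.state(); print(s['tool_pos'],s['opening'],s['contact_force'])
E
```

```text
clock: 13.02
tool_pos: [0.4916, 0.203, 0.1103]
orientation: [-0.127, 0.695, 0.127, 0.696]
contact_force: [-2.2, 2.7, 6.0]
opening: 0.0126
[0.4916234  0.20306876 0.11033708] 0.013116337863913023 [-2.6257542   2.37487701  5.6955286 ]
```

View pics/w7.png

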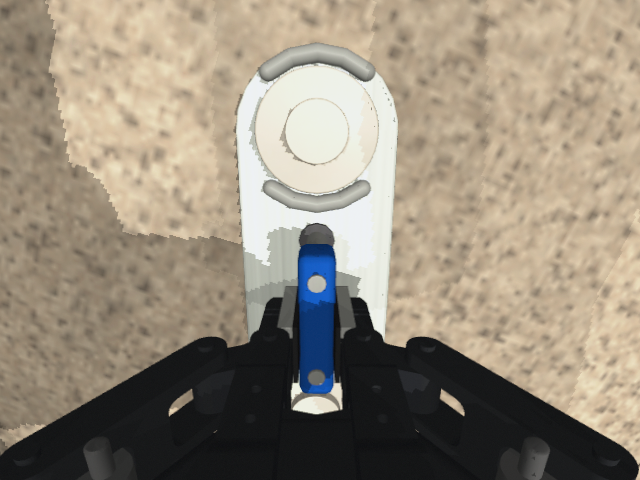

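The fingers hold the blue bar at its middle, about (317,330), with the opening at 13 mm. Now a slow straight lift.

```bash
python3 -m pendant '[[0,-0.03,0,0,0,0,0],[0,-0.08,0,0,0,0,0],[0,-0.15,0,0,0,0,0],[0,-0.24,0,0,0,0,0],[0,-0.34,0,0,0,0,0],[0,-0.44,0,0,0,0,0],[0,-0.54,0,0,0,0,0],[0,-0.64,0,0,0,0,0],[0,-0.72,0,0,0,0,0],[0,-0.77,0,0,0,0,0],[0,-0.8,0,0,0,0,0],[0,-0.8,0,0,0,0,0],[0,-0.8,0,0,0,0,0]]'
cat > chk.py <<'E'
from h import *
import sys
c=cam('wrist'); s=ctrl.state(); im,d=get_image('wrist'); save(sys.argv[1],im); g=np.stack(np.meshgrid(np.arange(640),np.arange(480)),-1).reshape(-1,2)
P=atd('wrist',g,d,c).reshape(480,640,3); h=np.array(s['tool_pos']); print(h,s['opening'],s['contact_force'],np.abs(s['joint_velocities']).max())
lift=h[2]-.1103; u=np.array([.9366,.3502]); zz=P[...,2]-lift
a=(P[...,:2]-h[:2])@u; b=(P[...,:2]-h[:2])@[-u[1],u[0]]
for n,m in (('plate',(np.abs(b)>.012)&(np.abs(b)<.036)&(zz<.0105)&(a>-.09)&(a<0)),('flange',(np.hypot(a+.072,b)<.026)&(np.hypot(a+.072,b)>.017))):
    m&=(d>0)&(np.abs(zz-.01)<.02); q=P[m]; co=np.linalg.lstsq(np.c_[a[m],b[m],np.ones(m.sum())],zz[m],rcond=None)[0]; print(n,m.sum(),'slope along,across deg',np.degrees(co[:2]).round(2),'z rel',np.median(zz[m]).round(4))
E
python3 chk.py w8; python3 tm.py .4916 .2028 .245 110.5
```

```text
clock: 14.15
tool_pos: [0.4915, 0.203, 0.1741]
orientation: [-0.127, 0.695, 0.127, 0.696]
contact_force: [-0.0, 0.8, -6.6]
opening: 0.0128
[0.49146963 0.20303091 0.17413462] 0.01278288284653264 [-0.04909127  0.76214922 -6.57801685] 0.004910169366689932
plate 11918 slope along,across deg [-0.04  0.18] z rel 0.0058
flange 6616 slope along,across deg [-0.13 -0.01] z rel 0.0184
[-0.8878 -0.0033  0.0019] [0.0024 0.0003 0.0002]
```

Everything is level with nothing slipping, and the wrist carries about 6.6–7 N. Lifting the rest of the way.

```bash
python3 -m pendant '[[0,-0.03,0,0,0,0,0],[0,-0.08,0,0,0,0,0],[0,-0.15,0,0,0,0,0],[0,-0.24,0,0,0,0,0],[0,-0.34,0,0,0,0,0],[0,-0.44,0,0,0,0,0],[0,-0.54,0,0,0,0,0],[0,-0.64,0,0,0,0,0],[0,-0.72,0,0,0,0,0],[0,-0.77,0,0,0,0,0],[0,-0.8,0,0,0,0,0],[0,-0.8,0,0,0,0,0],[0,-0.8,0,0,0,0,0],[0,-0.8,0,0,0,0,0],[0,-0.8,0,0,0,0,0],[0,-0.8,0,0,0,0,0],[0,-0.8,0,0,0,0,0],[0,-0.8,0,0,0,0,0]]'; python3 chk.py w9
python3 - <<'E'
from h import *
im,d=get_image('scene'); save('s9',cv2.resize(im[120:360,120:440],(800,600)))
E
```

```text
clock: 15.7
tool_pos: [0.4913, 0.203, 0.2379]
orientation: [-0.127, 0.696, 0.127, 0.696]
contact_force: [0.1, 0.9, -6.7]
opening: 0.0127
[0.49129852 0.20296949 0.23786462] 0.012688862567577676 [ 0.13929109  0.88065935 -6.74269672] 0.0022210363951866443
plate 11907 slope along,across deg [-0.08  0.18] z rel 0.0058
flange 6593 slope along,across deg [-0.17  0.  ] z rel 0.0183
```

View pics/s9.png

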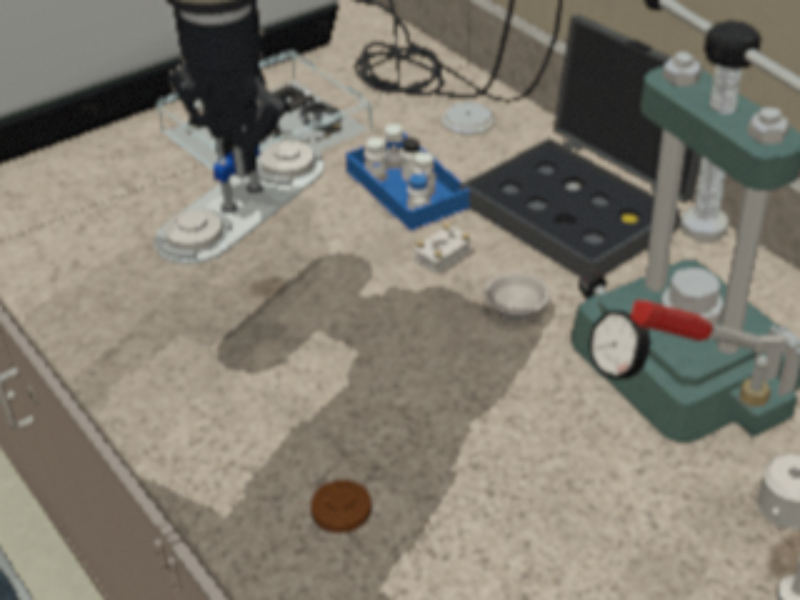

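The scene picture shows the carrier in the air, with discs in both pockets at (287,158) and (197,228). The mortar, the liquid cell and the brown disc appear undisturbed. Lift is 12.8 cm, level and still, so I'm handing in.

```bash
python3 -c "
from h import *
print(ctrl.finish_job(), ctrl.state()['clock'])"
```

```text
the job is handed in; nothing more can be done
the job is handed in; nothing more can be done
```

I set the grey loose disc in the empty pocket and let go of it. I then lifted the carrier by the middle of its blue bar and handed the job in while holding it in the air. No verdict was reported.

- **Disc in pocket (after release, before the lift):** it sat boss up and flat. Its flange top was at 18.5 mm, the same as the other disc's. The two disc centres were 144.6 mm apart, against 144 mm nominal.
- **Final hold (about 15.7 s):** the carrier was about 12.8 cm above the worktop, with plate slopes under 0.2° and joints practically still. The wrist carried 6.7 N and the opening was steady at 12.7 mm. The last scene picture showed both discs in their pockets and the mortar, liquid cell and brown disc undisturbed.
- **Not fully checked:**
  - I did not re-measure the placed disc in the air; it was only seen in the scene picture.
  - I did not measure the bystanders' positions at the end. The die sleeve and plunger were mostly outside the last picture, but the arm never went near them.
- **Brief contacts:** the fingertips touched the table with about 18 N while picking up the disc. The disc or fingertips met the plate with about 13 N while placing it.

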